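Hook the soap cage into the slat rail and press it home

TASK

Hang the stainless soap cage on the slat rail: tip its front up to get the lip into the rail's upper groove, swing the front down and let go, so that it hangs by itself with its front still a little raised on the roller catch. Then press its front down until it clicks home, upright and flush against the rail, and leave it hanging there. Leave the other things on the counter where they are.

Things in the scene. Friction and masses are not known exactly. Their poses are not given: they have to be found in the camera images.
- soap_cage: Stainless wire soap cage, 0.22 kg, standing on its wire floor. Origin on its underside below the basket's middle; z up, +x to its back (strap, lip, foot), -x to its front (thumb tab). Basket x -45 to +42 mm, 60 wide (y), 34 high; mass centre near x 18, z 31. Back strap: flat, 40 wide, x 42 to 45 (rear face x = 45), z 0 to 78. On the rail, fully home: origin 45 in front of the face, 89 above the counter
- cage_rim (a point): middle of the basket at half height of its rim (x 0, z 27 mm in the cage's frame). The rim is a flat band 14 mm high (z 20 to 34), 3 thick, its flat outer sides at y = -30 and +30: grip it across these 60 mm
- cage_lip (a point): middle of the lip's upper edge (x 54.5, z 94 mm in the cage's frame). From the strap's top a leg 3 mm thick (z 75 to 78) runs 11 mm back to x = 56; the lip, a plate 3 thick (x 53 to 56), 40 wide, stands at its end from z 75 up to 94
- cage_tab (a point): middle of the top of the thumb tab, a flat plate at the front of the rim, 40 mm wide (y), x -59 to -45, top at z 34 (this point: x -52, z 34 in the cage's frame): the place to press
- cage_foot (a point): centre of the foot, a bead of radius 5 mm and 34 mm long (y) behind the strap on a flat neck (x 53, z 15 mm in the cage's frame)
- slat_rail: Fixed aluminium rail on a stand, 300 mm long, 30 thick, top at z 199. Origin on the counter under the middle of its front face; x into the rail (face: plane x = 0, looking to -x, to the robot), y along it, z up. Face flat from z 119 to 165 between an upper groove (see groove) and a lower one (z 91 to 119, see catch); a foot plate, 10 high, reaches 20 in front of the face
- groove (a point): middle of the upper groove's lower front edge (x 0, z 165 mm in the rail's frame). Slot 16 high (z 165 to 181); its floor, the ledge, is flat to x = 26; above the slot a flange 6 thick (x 0 to 6) up to z 195, the cavity behind it equally high and to x = 26. The lip (19 high) passes only with the cage's front tipped up 40 to 60 degrees; fully home the leg rests on the ledge
- catch (a point): axis of the roller catch at mid-length (x 4, z 110 mm in the rail's frame): a white roller, radius 4, along the whole lower groove, sprung, gives up to 5.8 mm upwards. Hanging by its lip the cage rests with its foot on it, front raised about 0.13 rad; 4 to 8 N down on the thumb tab takes the foot past below the roller (a click) until the strap lies flat on the face
- rail_hook (a point): top of a small fixed hook already seated on the rail (y 125, z 165 mm in the rail's frame), 22 mm wide (y), z 129 to 168, its prong reaching 58 mm out from the face. Hang the cage clear of it, cage middle between y = -100 and +40
- dropper_bottle: amber glass dropper bottle, 36 mm diameter, 101 mm high, origin under its middle; leave alone
- wide_comb: black wide comb lying flat, 180 x 45 x 5 mm, long along its x, origin under its middle; leave alone
- ceramic_box: round terracotta orange ceramic box with a knobbed lid, 92 mm diameter, 78 mm high, origin under its middle; leave alone
- tumbler: white ceramic tumbler, 68 mm diameter, 90 mm high, with a toothbrush reaching 178 mm high, origin under its middle; leave alone
- soap_dish: white dish with a cream bar of soap, 85 x 125 x 38 mm, origin under its middle; leave alone
- nail_brush: wooden nail brush lying on its bristles, 42 x 100 x 38 mm, origin under its middle; leave alone
Things that resemble listed ones, but are neither listed nor needed, are in the scene too. Leave any blue look-alike of the soap_cage alone.

How it is judged:
By the outcome, as a careful person would: the job done as asked, in the order asked, and still so for the second after the job is handed in, with the robot touching nothing.
It also fails if it takes over 59 s, if anything falls off the work surface, if the arm or the gripper's body presses on something with over 40 N, if the wrist force passes 120 N, or if a joint passes its speed limit or range.

ROBOT

A 7-joint arm with a two-finger parallel gripper is mounted at the origin on the work surface. World frame = base frame: x ahead of the robot, y to its left, z up, the work surface at z = 0. Lengths are in m, angles in rad, forces in N, time in s.
With the tool pointing down it reaches from about 0.425 to 0.875 m from the base axis. Payload 9.9 kg.
Tool frame: the origin (TCP) lies between the finger pads; the fingertips stand 11 mm ahead of it and the grasp point (between the pads) lies 8 mm behind it; z points along the fingers, y is the direction in which the jaws open and shut (so a half turn about z gives the same grasp; the last joint's range is limited). The gripper opens to 85 mm and grips with 20 to 120 N. Pads are 22 mm wide; open, the fingers measure 114 mm over their backs; the gripper's body (76 mm by 85 mm) begins 54 mm behind the grasp point. The pads swing forward as they close: fully open they stand 13 mm farther back than shut.
Start: joints at [1.02, 0.576, 0.025, 1.437, -0.015, 1.129, -0.057], TCP at [0.304, -0.603, 0.242] pointing down, gripper open.
Joint ranges: [-2.76, 2.76], [-0.34, 2.15], [-1.52, 1.57], [0.19, 2.46], [-1.09, 4.23], [0.17, 1.99], [-2.82, 2.82]. Speed limits (rad/s): [2.22, 2.22, 3.01, 3.01, 3.14, 3.14, 3.14].

INTERFACE

Orientations are given as a rotation vector (axis times angle).
In Python, from bench import read_state, snapshot, camera_model, close_job gives the robot as it stands.
- The arm moves only by the shell command python3 -m creep 'ROWS' [FORCE]. ROWS is JSON, a list of rows, each a list of 3 entries, a list of its own where there are three numbers: the turn, a rotation vector about the tool's x, y, z in degrees, then the shift along the tool's x, y, z in m, then the closure, from 0 (fully open) to 1 (shut). A call has 1 to 8 rows; each row shifts and turns the commanded pose from where the row before left it, along the tool's axes as they then stand; what a row does not reach is not made up. A row lasts 1/12 s, in which the tool goes at most 41.7 mm and 7.16 degrees, less where a joint would pass 70% of its speed; a pose out of reach is approached as far as the arm can. A call with a gripper value outside its range is refused whole. The fingers move at their own pace and stop on an object; FORCE is the grip in N (left out, the last holds). Time passes only in rows, so rows that do not move let the fingers close. It gives the time, the measured TCP pose, the force and the opening at its end, in the units of the state.
- read_state(): the state, without advancing time (a new reading comes with each control period).
- snapshot(name): name is "scene" or "top" or "wrist"; returns the picture (420x560x3 uint8, red, green, blue); there is no depth.
- camera_model(name): a dict with "K" (3x3 intrinsics, pixels), "world_from_camera" (4x4, takes a point from camera to world coordinates). Camera axes: x right, y up, looking along -z (the intrinsics and any distortion apply to the point x, -y, -z); pixel columns grow to the right and rows downward; lengths in m; the calibration is good to about 2 mm. A picture is of the moment at which its call begins: read the wrist's pose just before it. camera_model takes no time and is no camera call; for the wrist camera it gives the pose at the moment of the call.
- close_job(): hands the job in, once; it reports no verdict.
The state is a dict: "t": time; "qpos": joint angles; "joint_vel": joint speeds; "joint_efforts": joint torques, N m; "position": TCP position; "ee_rot": TCP orientation; "force": force on the tool from outside, world axes, zero at the start; "wrist_torque": the same for the moment, N m; "gripper_width": finger opening in m.
Only numpy, scipy, OpenCV 4.12 (cv2) and the standard library are available. Lean on these libraries where they do the work, as an engineer would, in place of code of your own. Each camera call takes 0.05 s, during which the arm holds its last target. There are 200 camera calls.

## Working session

There is one attempt and no reset: what is moved stays moved. The work goes in short steps, Python scripts to look and compute and a shell command to move; the robot and the scene stay as the last step left them, time stands still between calls to the robot, and variables do not carry over. Pictures are saved under pics/ and viewed, about 8 in all and at most 12, crops included, and the job is handed in when it is done.

```bash
ls; mkdir -p pics; python3 - <<'E'
from bench import *
import cv2,numpy as np
s=read_state();print({k:np.round(v,3).tolist() for k,v in s.items()})
for n in("scene","top"):
    im=snapshot(n);cv2.imwrite(f"pics/{n}0.png",im[:,:,::-1])
    c=camera_model(n);print(n,{k:np.round(v,3).tolist() if not isinstance(v,str) else v for k,v in c.items()})
E
```

```text
pics
{'t': 0.0, 'qpos': [1.02, 0.577, 0.025, 1.438, -0.015, 1.129, -0.056], 'joint_vel': [0.0, 0.001, -0.001, -0.0, 0.0, -0.002, -0.002], 'joint_efforts': [0.001, -76.575, 2.251, -28.596, 0.015, 0.013, -0.0], 'position': [0.304, -0.602, 0.241], 'ee_rot': [-3.055, -0.726, 0.001], 'force': [-0.519, 0.873, -0.624], 'wrist_torque': [0.005, 0.004, 0.003], 'gripper_width': 0.085}
scene {'K': [[544.945, 0.0, 288.226], [0.0, 544.945, 204.312], [0.0, 0.0, 1.0]], 'world_from_camera': [[0.755, -0.478, 0.449, 1.14], [0.655, 0.553, -0.514, -0.668], [-0.003, 0.682, 0.731, 1.063], [0.0, 0.0, 0.0, 1.0]]}
top {'K': [[537.316, 0.0, 276.172], [0.0, 537.316, 200.339], [0.0, 0.0, 1.0]], 'world_from_camera': [[0.007, 0.984, -0.179, 0.303], [-1.0, 0.005, -0.008, 0.014], [-0.007, 0.179, 0.984, 1.483], [0.0, 0.0, 0.0, 1.0]]}
```

View pics/scene0.png

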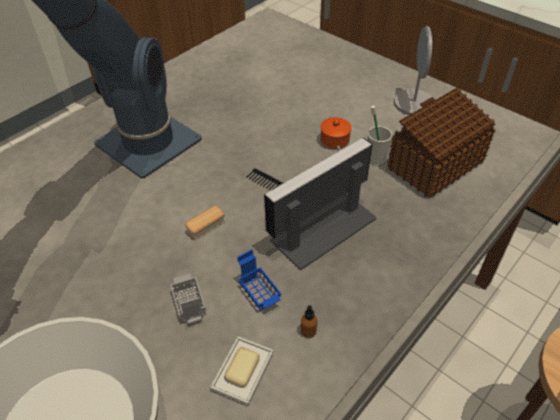

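View pics/top0.png

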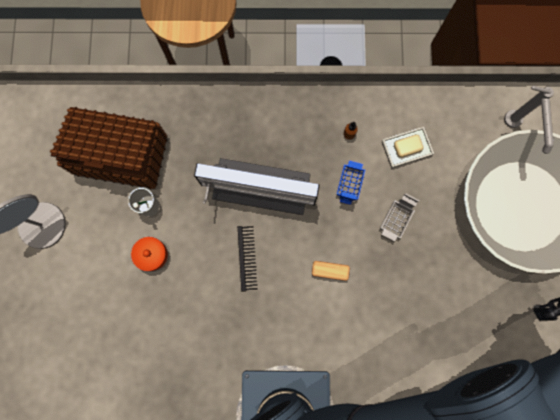

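The candidates for the cage are the grey wire cage, at scene (188,298) and top (399,217), and the blue look-alike, at scene (260,285) and top (350,182). I choose the grey one. The rail is at top (257,182) with the hook at its left end, near (210,190). Next is a close crop to check this choice.

```bash
cat > h.py <<'E'
from bench import *
import cv2,numpy as np
from scipy.spatial.transform import Rotation as R
def ray(cam,u,v,z):
    c=camera_model(cam) if isinstance(cam,str) else cam
    K=c["K"];T=np.array(c["world_from_camera"])
    d=np.linalg.inv(K)@[u,v,1];d=T[:3,:3]@[d[0],-d[1],-d[2]]
    return T[:3,3]+d*(z-T[2,3])/d[2]
def proj(cam,P):
    c=camera_model(cam) if isinstance(cam,str) else cam
    T=np.array(c["world_from_camera"]);p=(np.atleast_2d(P)-T[:3,3])@T[:3,:3]
    q=(p*[1,-1,-1])@np.array(c["K"]).T
    return q[:,:2]/q[:,2:]
E
python3 - <<'E'
from h import *
a=cv2.imread("pics/scene0.png")[260:340,150:230];b=cv2.imread("pics/top0.png")[180:260,360:440]
cc=cv2.imread("pics/top0.png")[140:230,180:340]
f=lambda x,w,h:cv2.resize(x,(w,h),interpolation=cv2.INTER_CUBIC)
im=np.vstack([np.hstack([f(a,300,300),f(b,300,300)]),f(cc,600,300)[:,:]])
cv2.imwrite("pics/crop.png",im)
print(camera_model("top").keys())
E
```

```text
dict_keys(['K', 'world_from_camera'])
```

View pics/crop.png

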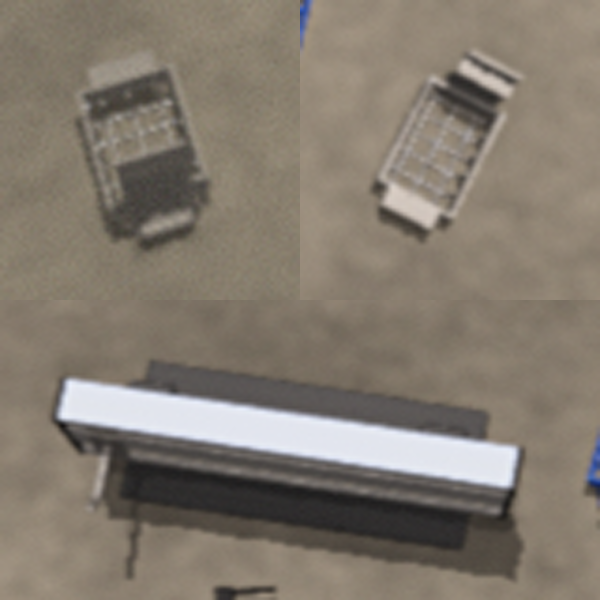

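```bash
python3 - <<'E'
from h import *
cr=lambda p:(p[0]/3.75+360,p[1]/3.75+180)
for n,p,z in[("bl",(130,78),.034),("br",(205,120),.034),("fl",(75,185),.034),("fr",(150,218),.034),("tabl",(80,208),.034),("tabr",(130,235),.034),("lip l",(173,52),.094),("lip r",(222,76),.094)]:
    print(n,ray("top",*cr(p),z).round(4))
for n,p in[("FL",(58,418)),("FR",(517,487)),("BR",(520,448)),("BL",(65,378))]:
    print(n,ray("top",p[0]/3.75+180,p[1]/3.333+140,.199).round(4))
E
```

```text
bl [ 0.5667 -0.2985  0.034 ]
br [ 0.536 -0.352  0.034]
fl [ 0.4879 -0.2563  0.034 ]
fr [ 0.4642 -0.3096  0.034 ]
tabl [ 0.4712 -0.2594  0.034 ]
tabr [ 0.4519 -0.2948  0.034 ]
lip l [ 0.5745 -0.3163  0.094 ]
lip r [ 0.5576 -0.3499  0.094 ]
FL [0.3778 0.2155 0.199 ]
FR [ 0.3311 -0.0753  0.199 ]
BR [ 0.3585 -0.0774  0.199 ]
BL [0.4064 0.2119 0.199 ]
```

```bash
python3 - <<'E'
from h import *
P={}
for n,p in[("FL",(58,418)),("FR",(517,487)),("BR",(520,448)),("BL",(65,378))]:
    P[n]=ray("top",p[0]/3.75+180,(p[1]-300)/3.333+140,.199);print(n,P[n].round(4))
fl,fr=P["FL"],P["FR"];d=(fl-fr);L=np.linalg.norm(d);yr=d/L
print("len",L,"thick",np.linalg.norm(P["BL"]-fl),np.linalg.norm(P["BR"]-fr))
ang=np.arctan2(yr[1],yr[0])-np.pi/2;print("rail yaw deg",np.degrees(ang),"mid",(fl+fr)/2)
E
```

```text
FL [0.5974 0.2228 0.199 ]
FR [ 0.5473 -0.0769  0.199 ]
BR [ 0.5764 -0.079   0.199 ]
BL [0.6277 0.2192 0.199 ]
len 0.30387420648069363 thick 0.030528408855712653 0.029169441330511848
rail yaw deg -9.484467966622907 mid [0.57232354 0.07296994 0.199     ]
```

Of the two, the grey cage fits the description: stainless, strap and lip towards +x, tab towards the robot. From several corners its origin is about (0.515, -0.306) with yaw -28.5°, and the measured rim is 87 x 60. The rail's face middle is about (0.572, 0.073) with yaw -9.5°, and its measured length of 304 against 300 agrees.

The plan is to grip the rim with the tool leaning 25° forward. I'll work out the poses and the insertion path.

```bash
cat >> h.py <<'E'
def Rt(yaw,tilt): # tool: x toward (yaw), z down leaning forward by tilt (deg)
    c,s=np.cos(np.radians(yaw)),np.sin(np.radians(yaw))
    return np.array([[c,s,0],[s,-c,0],[0,0,-1.]])@R.from_euler('y',tilt,degrees=True).as_matrix()
def cur():
    s=read_state();return R.from_rotvec(s["ee_rot"]).as_matrix(),np.array(s["position"])
def go(Rg,pg,Rc=None,pc=None):
    if Rc is None: Rc,pc=cur()
    rv=np.degrees(R.from_matrix(Rc.T@Rg).as_rotvec())
    print("turn",rv.round(2),"shift(cur axes)",(Rc.T@(pg-pc)*1000).round(1),"shift(goal axes)",(Rg.T@(pg-pc)*1000).round(1),"mm")
E
python3 - <<'E'
from h import *
psi=-28.5;c=np.array([.515,-.306,0]);x=np.array([np.cos(np.radians(psi)),np.sin(np.radians(psi)),0])
Rg=Rt(psi,25);g=c+x*-.003+[0,0,.027]+Rg[:,2]*.008
go(Rg,g-Rg[:,2]*.12)
# planar clearance
def cage():
    pts=[]
    def box(x0,x1,z0,z1):
        for t in np.linspace(0,1,9):
            pts.extend([(x0+t*(x1-x0),z0),(x0+t*(x1-x0),z1),(x0,z0+t*(z1-z0)),(x1,z0+t*(z1-z0))])
    box(53,56,75,94);box(45,56,75,78);box(42,45,0,78);box(45,53,14,16)
    for k in np.linspace(0,6.28,17): pts.append((53+5*np.cos(k),15+5*np.sin(k)))
    return np.array(pts)
C=cage()
rects=[(0,30,119,165),(0,6,181,195),(0,30,195,199),(26,30,119,199),(0,30,10,91)]
def clr(X,Z,th):  # X,Z arrays of lip-bottom-corner(56,75) position
    q=C-[56,75];a=np.radians(th)
    px=q[:,0]*np.cos(a)+q[:,1]*np.sin(a);pz=-q[:,0]*np.sin(a)+q[:,1]*np.cos(a)
    px=px+X[...,None];pz=pz+Z[...,None];m=np.full(px.shape,99.)
    for x0,x1,z0,z1 in rects:
        dx=np.maximum(x0-px,px-x1);dz=np.maximum(z0-pz,pz-z1)
        d=np.where((dx>0)&(dz>0),np.hypot(np.maximum(dx,0),np.maximum(dz,0)),np.maximum(dx,dz));m=np.minimum(m,d)
    m=np.minimum(m,np.hypot(px-4,pz-110)-4)
    # obstacle corners inside cage plates covered by dense sampling
    return m.min(-1)
xs=np.arange(-30,26,.5);zs=np.arange(150,195,.5);X,Z=np.meshgrid(xs,zs,indexing='ij')
ths=np.arange(60,5,-3.)
F=np.array([clr(X,Z,t) for t in ths])
# widest path, start theta any 40..60 at x=-25 ; end last theta in cavity
import heapq
best=np.full(F.shape,-99.);par={};h=[]
for i,t in enumerate(ths):
    if t>=40:
        for j in range(5):
            for k in range(len(zs)):
                best[i,j,k]=F[i,j,k];h.append((-F[i,j,k],i,j,k))
heapq.heapify(h);end=None
while h:
    b,i,j,k=heapq.heappop(h);b=-b
    if b<best[i,j,k]: continue
    if i==len(ths)-1 and xs[j]>6: end=(i,j,k);break
    for n in[(i+1,j,k),(i-1,j,k),(i,j+1,k),(i,j-1,k),(i,j,k+1),(i,j,k-1)]:
        if all(0<=n[q]<F.shape[q] for q in range(3)):
            v=min(b,F[n])
            if v>best[n]: best[n]=v;par[n]=(i,j,k);heapq.heappush(h,(-v,*n))
print("bottleneck mm",best[end],"theta",ths[end[0]])
p=[end]
while p[-1] in par:p.append(par[p[-1]])
for q in p[::-1][::6]+[end]: print(ths[q[0]],xs[q[1]],zs[q[2]],round(F[q],1))
E
```

```text
turn [-12.12  23.07  54.33] shift(cur axes) [ 293.5 -210.7  113.3] shift(goal axes) [ -53.2 -361.4   99.9] mm
bottleneck mm -0.6592896804975785 theta 6.0
57.0 -28.0 163.0 14.3
57.0 -25.0 163.0 11.8
60.0 -22.5 163.0 9.6
60.0 -19.5 163.0 7.4
60.0 -16.5 163.0 6.1
60.0 -14.0 163.5 5.4
60.0 -11.5 164.0 4.9
60.0 -9.0 164.5 4.2
60.0 -7.0 165.5 3.9
60.0 -5.0 166.5 3.8
60.0 -3.0 167.5 3.7
60.0 -1.0 168.5 3.6
54.0 1.0 168.5 3.5
45.0 2.5 168.5 3.4
39.0 4.5 168.5 3.5
33.0 6.5 168.5 3.5
21.0 6.5 167.5 2.4
12.0 6.5 166.0 0.7
6.0 6.5 164.5 -0.7
```

```bash
python3 - <<'E'
from h import *
psi=-28.5;c=np.array([.515,-.306,0]);x=np.array([np.cos(np.radians(psi)),np.sin(np.radians(psi)),0])
Rg=Rt(psi,30);g=c+x*-.003+[0,0,.027]+Rg[:,2]*.008
go(Rg,g-Rg[:,2]*.12)
Rc,pc=cur();print(Rc.round(2))
E
```

```text
turn [-14.53  27.66  53.93] shift(cur axes) [ 288.6 -217.9  117.8] shift(goal axes) [ -71.5 -361.4   94.5] mm
[[ 0.89  0.45 -0.  ]
 [ 0.45 -0.89  0.  ]
 [-0.   -0.   -1.  ]]
```

```bash
python3 -m creep '[[[-1.45,2.77,5.39],[0,0,0],0],[[-1.45,2.77,5.39],[0,0,0],0],[[-1.45,2.77,5.39],[0,0,0],0],[[-1.45,2.77,5.39],[0,0,0],0],[[-1.45,2.77,5.39],[0,0,0],0],[[-1.45,2.77,5.39],[0,0,0],0],[[-1.45,2.77,5.39],[0,0,0],0],[[-1.45,2.77,5.39],[0,0,0],0]]' 60
python3 -m creep '[[[-1.45,2.77,5.39],[0,0,0],0],[[-1.45,2.77,5.39],[0,0,0],0],[[0,0,0],[-0.007,-0.036,0.0094],0],[[0,0,0],[-0.007,-0.036,0.0094],0],[[0,0,0],[-0.007,-0.036,0.0094],0],[[0,0,0],[-0.007,-0.036,0.0094],0],[[0,0,0],[-0.007,-0.036,0.0094],0]]'
python3 -m creep '[[[0,0,0],[-0.007,-0.036,0.0094],0],[[0,0,0],[-0.007,-0.036,0.0094],0],[[0,0,0],[-0.007,-0.036,0.0094],0],[[0,0,0],[-0.007,-0.036,0.0094],0],[[0,0,0],[-0.007,-0.036,0.0094],0],[[0,0,0],[0,0,0],0],[[0,0,0],[0,0,0],0]]'
python3 - <<'E'
from h import *
psi=-28.5;c=np.array([.515,-.306,0]);x=np.array([np.cos(np.radians(psi)),np.sin(np.radians(psi)),0])
Rg=Rt(psi,30);g=c+x*-.003+[0,0,.027]+Rg[:,2]*.008
go(Rg,g-Rg[:,2]*.12);print(read_state()["qpos"],read_state()["t"])
C=camera_model("wrist");im=snapshot("wrist")[:,:,::-1].copy()
y=np.array([-x[1],x[0],0]);z=np.array([0,0,1])
for p in [(-45,30,34),(-45,-30,34),(42,30,34),(42,-30,34),(-59,20,34),(-59,-20,34),(54.5,20,94),(54.5,-20,94),(0,0,0)]:
    q=c+(p[0]*x+p[1]*y+p[2]*z)/1000;u=proj(C,q)[0];cv2.circle(im,tuple(int(v) for v in u),3,(0,0,255),1)
cv2.imwrite("pics/w1.png",im)
E
```

```text
t: 0.77
position: [0.3031, -0.603, 0.2421]
ee_rot: [2.938, -0.449, 0.625]
force: [0.8, -0.3, -0.4]
gripper_width: 0.0859
t: 1.35
position: [0.3808, -0.4462, 0.186]
ee_rot: [2.831, -0.715, 0.761]
force: [2.1, -0.2, 0.8]
gripper_width: 0.0856
t: 1.93
position: [0.4573, -0.318, 0.175]
ee_rot: [2.882, -0.711, 0.689]
force: [-0.7, -0.8, -0.5]
gripper_width: 0.0852
turn [-1.31  3.37  0.43] shift(cur axes) [-35.1 -37.5  40.1] shift(goal axes) [-37.7 -38.1  37.1] mm
[ 0.35275966  0.35058483  0.26802415  2.25684675 -1.0856994   0.17228915
 -0.42748607] 1.9333
```

View pics/w1.png

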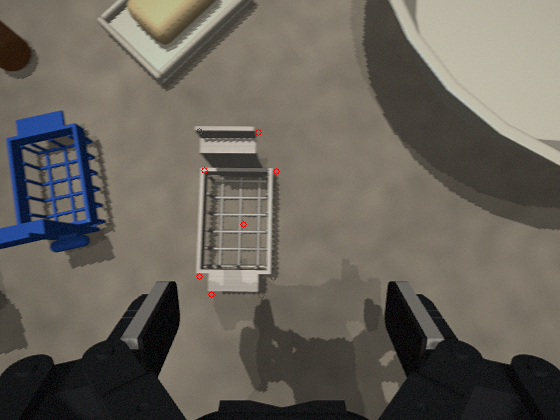

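The picture shows the grey cage (rim corners 203,168 to 272,275) with my red prediction 2–4 px to the right of it, about 2.5 mm. The tool's forward lean is running into the limits of q5 and q6. I'll use a 10° lean instead and grip farther forward, at x = -22, so that the body stays clear of the rail.

```bash
cat >> h.py <<'E'
psi=-28.5;c=np.array([.5163,-.3037,0]);cx=np.array([np.cos(np.radians(psi)),np.sin(np.radians(psi)),0])
a=10;Rg=Rt(psi,a);gp=c+cx*-.022+[0,0,.027]+Rg[:,2]*.008
E
python3 - <<'E'
from h import *
go(Rg,gp-Rg[:,2]*.09)
E
```

```text
turn [ -1.11 -16.66   0.42] shift(cur axes) [-22.1 -42.2  65.1] shift(goal axes) [ -2.9 -43.4  67.9] mm
```

```bash
python3 -m creep '[[[-0.4,-5.5,0.1],[0,0,0],0],[[-0.4,-5.5,0.1],[0,0,0],0],[[-0.4,-5.5,0.1],[0,0,0],0],[[0,0,0],[-0.001,-0.015,0.022],0],[[0,0,0],[-0.001,-0.015,0.023],0],[[0,0,0],[-0.001,-0.013,0.022],0],[[0,0,0],[0,0,0],0],[[0,0,0],[0,0,0],0]]'
python3 - <<'E'
from h import *
go(Rg,gp-Rg[:,2]*.09);print(read_state()["qpos"].round(2) if hasattr(read_state()["qpos"],'round') else read_state()["qpos"])
E
```

```text
t: 2.65
position: [0.4894, -0.2897, 0.107]
ee_rot: [2.981, -0.756, 0.357]
force: [-0.2, -0.5, 0.6]
gripper_width: 0.0854
turn [-0.7  -3.47 -0.04] shift(cur axes) [-5.6 -0.6 -2.1] shift(goal axes) [-5.8 -0.6 -1.7] mm
[ 0.07  0.58  0.58  2.11 -0.86  0.43 -0.76]
```

```bash
python3 -m creep '[[[-0.7,-3.5,0],[0,0,0],0],[[0,0,0],[-0.006,-0.0005,0],0],[[0,0,0],[0,0,0.02],0],[[0,0,0],[0,0,0.02],0],[[0,0,0],[0,0,0.01],0],[[0,0,0],[0,0,0],0],[[0,0,0],[0,0,0],0]]'
python3 - <<'E'
from h import *
go(Rg,gp)
C=camera_model("wrist");im=snapshot("wrist")[:,:,::-1].copy()
x=cx;y=np.array([-x[1],x[0],0]);z=np.array([0,0,1])
for p in [(-45,30,34),(-45,-30,34),(42,30,34),(42,-30,34),(-59,20,34),(-59,-20,34),(54.5,20,94),(54.5,-20,94),(0,0,0)]:
    q=c+(p[0]*x+p[1]*y+p[2]*z)/1000;u=proj(C,q)[0];cv2.circle(im,tuple(int(v) for v in u),3,(0,0,255),1)
cv2.imwrite("pics/w2.png",im)
E
```

```text
t: 3.23
position: [0.4926, -0.2907, 0.0584]
ee_rot: [2.991, -0.761, 0.266]
force: [-0.1, -1.0, -0.2]
gripper_width: 0.0854
turn [ 0.   -0.15 -0.04] shift(cur axes) [-0.6  0.1 39.8] shift(goal axes) [-0.5  0.1 39.8] mm
```

View pics/w2.png

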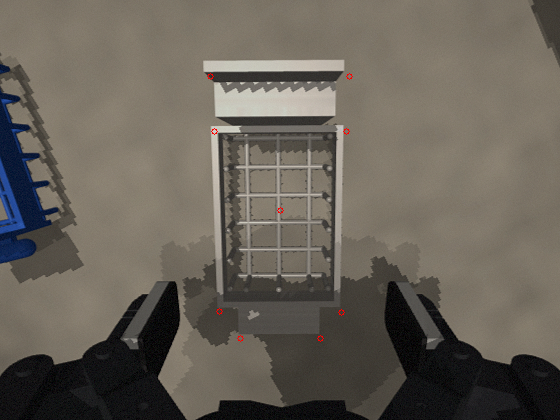

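The cage sits about 2.5 mm farther along +x than predicted and 1 mm to the left (lip's front edge at row 61–72, tab's end at row 334). I'll correct for this, descend and grip.

```bash
python3 -m creep '[[[0,0,-0.7],[0.0015,-0.001,0],0],[[0,0,0],[0,0,0.014],0],[[0,0,0],[0,0,0.014],0],[[0,0,0],[0,0,0.011],0],[[0,0,0],[0,0,0],0],[[0,0,0],[0,0,0],0.5],[[0,0,0],[0,0,0],1],[[0,0,0],[0,0,0],1]]' 80
python3 -m creep '[[[0,0,0],[0,0,0],1],[[0,0,0],[0,0,0],1],[[0,0,0],[0,0,0],1],[[0,0,0],[0,0,0],1],[[0,0,0],[0,0,0],1],[[0,0,0],[0,0,0],1]]' 80
```

```text
t: 3.95
position: [0.5017, -0.2926, 0.0211]
ee_rot: [2.996, -0.739, 0.267]
force: [-2.1, 1.3, 5.7]
gripper_width: 0.0584
t: 4.45
position: [0.5017, -0.2926, 0.021]
ee_rot: [2.996, -0.739, 0.267]
force: [-2.5, 1.9, 9.3]
gripper_width: 0.0584
```

```bash
python3 -c "
import json,numpy as np
from bench import read_state
s=read_state();json.dump({'R':list(map(float,s['ee_rot'])),'p':list(map(float,s['position']))},open('grasp.json','w'))"
python3 -m creep '[[[0,0,0],[0.003,0,-0.015],1],[[0,0,0],[0.005,0,-0.029],1],[[0,0,0],[0.005,0,-0.029],1],[[0,0,0],[0.005,0,-0.029],1],[[0,0,0],[0.005,0,-0.029],1],[[0,0,0],[0.005,0,-0.029],1],[[0,0,0],[0,0,0],1],[[0,0,0],[0,0,0],1]]'
cat >> h.py <<'E'
import json
G=json.load(open('grasp.json'));cc=c+.0025*cx+.001*np.array([-cx[1],cx[0],0])
def T(Rm,p): M=np.eye(4);M[:3,:3]=Rm;M[:3,3]=p;return M
TG=T(R.from_rotvec(G['R']).as_matrix(),G['p'])
TC=T(R.from_euler('z',-27.8,degrees=True).as_matrix(),cc)
TTC=np.linalg.inv(TG)@TC   # cage in tool
TTC[1,3]=0
rail=T(R.from_euler('z',-9.5,degrees=True).as_matrix(),[.5723,.073,0])
def cagepose(X,Z,th,y): # lip-bottom-corner at rail (X,Z) mm, front up th deg, rail y mm
    Rr=R.from_euler('y',th,degrees=True).as_matrix()
    o=np.array([X,y,Z])-Rr@np.array([56,0,75])
    return rail@T(Rr,o/1000)
def tool(*k,T_=None): 
    M=cagepose(*k)@np.linalg.inv(TTC if T_ is None else T_);return M[:3,:3],M[:3,3]
E
python3 - <<'E'
from h import *
print(TTC.round(4));
C=camera_model("wrist");im=snapshot("wrist")[:,:,::-1].copy()
Rc,pc=cur();M=T(Rc,pc)@TTC
for p in [(-45,30,34),(-45,-30,34),(42,30,34),(42,-30,34),(-59,20,34),(-59,-20,34),(56,20,94),(56,-20,94),(53,20,94),(53,-20,94)]:
    q=(M@np.append(np.array(p)/1000,1))[:3];u=proj(C,q)[0];cv2.circle(im,tuple(int(v) for v in u),3,(0,0,255),1)
cv2.imwrite("pics/w3.png",im)
go(*tool(-40,164,0,-10));go(*tool(-40,164,56,-10))
E
```

```text
t: 5.12
position: [0.5018, -0.2916, 0.1837]
ee_rot: [2.997, -0.737, 0.269]
force: [0.3, 0.6, -2.8]
gripper_width: 0.058
[[ 0.9842  0.0019  0.177   0.0166]
 [ 0.0016 -1.      0.0017  0.    ]
 [ 0.177  -0.0014 -0.9842  0.0244]
 [ 0.      0.      0.      1.    ]]
turn [  3.17   0.1  -17.95] shift(cur axes) [-222.9 -309.7   33.2] shift(goal axes) [-117.  -361.    51.6] mm
turn [ -5.75 -55.43 -18.12] shift(cur axes) [-217.9 -306.2  -54.6] shift(goal axes) [ -92.2 -361.    73.2] mm
```

View pics/w3.png

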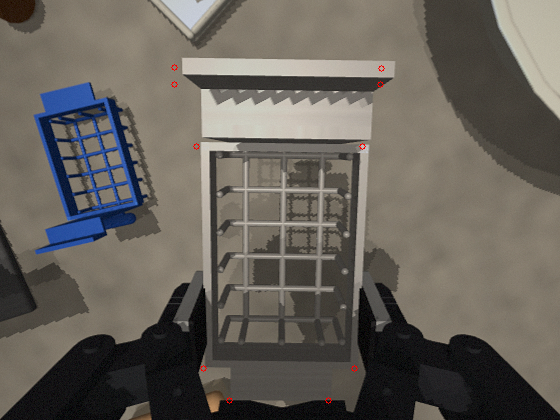

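The cage is held and hangs straight: the lip spans columns 183–394 at row 68, and about -2.8 N shows its weight. The 2 mm differences are within calibration; I'll settle them relative to the groove close up. Next I carry it round in front of the rail.

```bash
python3 -m creep '[[[1,0,-6],[-0.03,0,0],1],[[1,0,-6],[-0.03,0,0],1],[[1,0,-6],[-0.03,0,0],1],[[0,0,0],[-0.02,-0.03,0],1],[[0,0,0],[0,-0.036,0],1],[[0,0,0],[0,-0.036,0],1],[[0,0,0],[0,-0.036,0],1],[[0,0,0],[0,-0.036,0],1]]'
python3 -m creep '[[[0,0,0],[0,-0.036,0],1],[[0,0,0],[0,-0.036,0],1],[[0,0,0],[0,-0.036,0],1],[[0,0,0],[0,-0.036,0],1],[[0,0,0],[0,0,0],1],[[0,0,0],[0,0,0],1]]'
python3 - <<'E'
from h import *
go(*tool(-50,164,0,-10));go(*tool(-50,164,56,-10));print(np.round(read_state()['qpos'],2))
E
```

```text
t: 5.83
position: [0.4271, -0.0829, 0.1609]
ee_rot: [3.1, -0.258, 0.269]
force: [1.1, 0.2, -1.8]
gripper_width: 0.0587
t: 6.33
position: [0.4511, 0.06, 0.1598]
ee_rot: [3.1, -0.246, 0.268]
force: [-0.0, -0.7, -2.3]
gripper_width: 0.0583
turn [0.24 0.29 0.33] shift(cur axes) [-17.5 -23.2  47.3] shift(goal axes) [-17.8 -22.9  47.3] mm
turn [  0.49 -55.71   0.11] shift(cur axes) [-13.2 -22.7 -40.6] shift(goal axes) [-41.  -22.9 -11.8] mm
[-0.92  0.43  0.87  2.26 -0.59  0.5  -1.34]
```

```bash
python3 -m creep '[[[0,0,0],[-0.013,-0.023,-0.02],1],[[0,0,0],[0,0,-0.02],1],[[0,-7,0],[0,0,0],1],[[0,-7,0],[0,0,0],1],[[0,-7,0],[0,0,0],1],[[0,-7,0],[0,0,0],1],[[0,-7,0],[0,0,0],1],[[0,-7,0],[0,0,0],1]]'
python3 -m creep '[[[0,-7,0],[0,0,0],1],[[0,-6.7,0],[0,0,0],1],[[0,0,0],[0,0,0],1],[[0,0,0],[0,0,0],1],[[0,0,0],[0,0,0],1]]'
python3 - <<'E'
from h import *
go(*tool(-50,164,56,-10));print(np.round(read_state()['qpos'],2))
C=camera_model("wrist");im=snapshot("wrist")[:,:,::-1].copy()
Rc,pc=cur();M=T(Rc,pc)@TTC
pr=lambda M,p:tuple(int(v) for v in proj(C,(M@np.append(np.array(p)/1000,1))[:3])[0])
for p in [(56,20,94),(56,-20,94),(53,20,94),(53,-20,94),(56,20,75),(56,-20,75)]: cv2.circle(im,pr(M,p),3,(0,0,255),1)
for z in (165,181,195,199): cv2.line(im,pr(rail,(0,-100,z)),pr(rail,(0,100,z)),(0,255,0),1)
cv2.imwrite("pics/w4.png",im)
cv2.imwrite("pics/s4.png",snapshot("scene")[:,:,::-1])
E
```

```text
t: 7.0
position: [0.4378, 0.08, 0.1965]
ee_rot: [-2.966, 0.251, 0.859]
force: [1.2, 0.9, -2.1]
gripper_width: 0.0585
t: 7.42
position: [0.4373, 0.0805, 0.1964]
ee_rot: [-2.833, 0.24, 1.189]
force: [0.5, 0.2, -2.0]
gripper_width: 0.0586
turn [ 0.07 -0.3  -0.37] shift(cur axes) [-3.  -4.8  1.6] shift(goal axes) [-2.9 -4.8  1.6] mm
[-0.51  0.86  0.73  1.59 -0.46  1.73 -1.35]
```

View pics/w4.png

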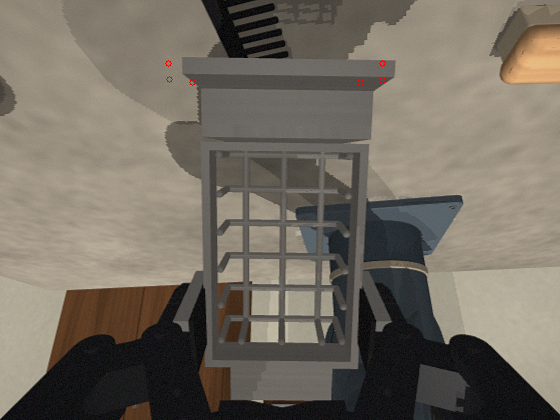

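The wrist view shows the cage unchanged in the grip (lip still at columns 183–394), but tipped up it looks back at the base, so the rail is out of view. I'll use the fixed cameras for the fit.

```bash
cat > ov.py <<'E'
from h import *
import sys
def ov(name,out,u0,v0,w,h,s,TT=TTC):
    C=camera_model(name);im=snapshot(name)[:,:,::-1];cv2.imwrite(out.replace('.png','_raw.png'),im)
    cr=cv2.resize(im[v0:v0+h,u0:u0+w],None,fx=s,fy=s,interpolation=cv2.INTER_CUBIC)
    Rc,pc=cur();M=T(Rc,pc)@TT
    def P(M,p):
        u=proj(C,(M@np.append(np.array(p)/1000,1))[:3])[0];return int((u[0]+.5-u0)*s),int((u[1]+.5-v0)*s)
    for p in [(56,20,94),(56,-20,94),(-59,20,34),(-59,-20,34),(42,30,34),(42,-30,34),(-45,30,34),(-45,-30,34)]: cv2.circle(cr,P(M,p),4,(0,0,255),1)
    for p in [(0,-150,199),(0,150,199),(30,-150,199),(30,150,199)]: cv2.circle(cr,P(rail,p),4,(0,255,0),1)
    cv2.imwrite(out,cr);return cr
E
python3 - <<'E'
from ov import *
a=ov("top","pics/t5.png",170,140,160,100,5)
E
```

```text
(no output)
```

View pics/t5.png

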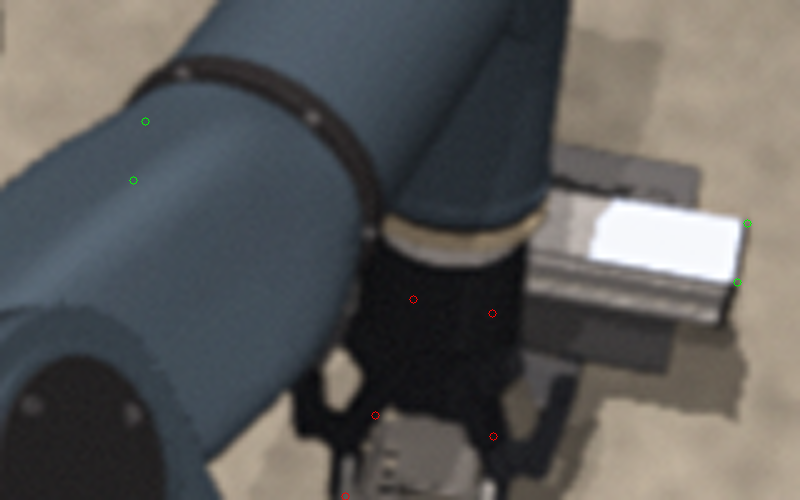

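```bash
python3 - <<'E'
from h import *
from scipy.ndimage import map_coordinates
for cam,f in(("top","pics/top0.png"),("scene","pics/scene0.png")):
    g=cv2.imread(f,0).astype(float);r0=rail
    def prof(pts):
        u=proj(cam,(r0[:3,:3]@(np.array(pts).T/1000)).T+r0[:3,3]);return map_coordinates(g,[u[:,1],u[:,0]],order=1)
    s=np.arange(-12,12,.25)
    def edge(pts,sgn):
        p=np.gradient(prof(pts))*sgn;p=np.convolve(p,np.ones(5)/5,'same');i=p[4:-4].argmax()+4;w=np.clip(p[i-6:i+7],0,None) if 6<=i<len(p)-7 else np.array([1]);
        return (s[i-6:i+7]@w/w.sum()) if len(w)>1 else np.nan
    ys=np.arange(-130,131,20)
    for nm,x0,sg in(("front",0,1),("back",30,-1)):
        e=np.array([edge([(x0+d,y,199) for d in s],sg) for y in ys]);print(cam,nm,e.round(1))
    for nm,y0,sg in(("y-",-150,1),("y+",150,-1)):
        print(cam,nm,np.round([edge([(x,y0+d,199) for d in s],sg) for x in(8,15,22)],1))
E
```

```text
top front [ 0.  -0.4 -0.5 -0.3 -0.6  0.3 -0.5 -0.8  0.1 -0.1  0.5 -0.1 -0.3  0.5]
top back [0.3 0.2 1.5 0.7 0.  0.8 0.7 2.  0.7 0.5 1.3 0.6 0.5 1.3]
top y- [2.9 3.5 2.7]
top y+ [3.7 4.5 4. ]
scene front [-0.4  1.7  1.2  2.4  1.9  1.8  2.   3.5  2.4  2.8  1.5  1.4  0.7  1.8]
scene back [3.  3.7 2.8 3.1 3.3 3.1 3.5 2.8 4.  4.1 3.3 4.4 3.8 4.7]
scene y- [4.3 4.5 4.8]
scene y+ [5.1 6.2 6.2]
```

```bash
sed -i 's/^rail=.*/rail=T(R.from_euler("z",-9.6,degrees=True).as_matrix(),[.5740,.0768,0])/' h.py
cat > plan.py <<'E'
from h import *
def plan(wps):
    A=cur()
    for w in wps:
        B=tool(*w);print(w,end=' ');go(*B,*A);A=B
E
python3 - <<'E'
from plan import *
y=-10
plan([(-30,163,58,y),(-12,163.5,58,y),(-1,168.5,58,y),(1,168.5,52,y),(3,168.5,45,y),(4.5,168.5,39,y),(6.5,168.5,33,y),(6.5,168,27,y),(6.5,167.5,21,y),(6.5,166.7,15,y),(7,165.5,9,y)])
E
```

```text
(-30, 163, 58, -10) turn [ 0.17 -2.33 -0.16] shift(cur axes) [ 12.3  -7.8 -15. ] shift(goal axes) [ 11.7  -7.8 -15.5] mm
(-12, 163.5, 58, -10) turn [0. 0. 0.] shift(cur axes) [ 11.7   0.  -13.7] shift(goal axes) [ 11.7   0.  -13.7] mm
(-1, 168.5, 58, -10) turn [0. 0. 0.] shift(cur axes) [  3.7   0.  -11.5] shift(goal axes) [  3.7   0.  -11.5] mm
(1, 168.5, 52, -10) turn [-0.01  6.    0.01] shift(cur axes) [5.9 0.  7.2] shift(goal axes) [ 5.2 -0.   7.8] mm
(3, 168.5, 45, -10) turn [-0.01  7.    0.01] shift(cur axes) [6.9 0.  8.7] shift(goal axes) [ 5.8 -0.   9.5] mm
(4.5, 168.5, 39, -10) turn [-0.01  6.    0.01] shift(cur axes) [ 5.8 -0.   7.8] shift(goal axes) [ 5.  -0.   8.4] mm
(6.5, 168.5, 33, -10) turn [-0.01  6.    0.01] shift(cur axes) [6.4 0.  7.7] shift(goal axes) [ 5.5 -0.   8.3] mm
(6.5, 168, 27, -10) turn [-0.01  6.    0.01] shift(cur axes) [ 4.8 -0.   9.1] shift(goal axes) [ 3.8 -0.   9.6] mm
(6.5, 167.5, 21, -10) turn [-0.01  6.    0.01] shift(cur axes) [ 4.7 -0.   9.1] shift(goal axes) [ 3.8 -0.   9.6] mm
(6.5, 166.7, 15, -10) turn [-0.01  6.    0.01] shift(cur axes) [ 4.7 -0.   9.5] shift(goal axes) [ 3.7 -0.   9.9] mm
(7, 165.5, 9, -10) turn [-0.01  6.    0.01] shift(cur axes) [ 5.2 -0.   9.8] shift(goal axes) [ 4.1 -0.  10.3] mm
```

```bash
python3 -m creep '[[[0,-2.3,0],[0.006,-0.004,-0.0075],1],[[0,0,0],[0.006,-0.004,-0.0075],1],[[0,0,0],[0.006,0,-0.007],1],[[0,0,0],[0.0057,0,-0.0067],1],[[0,0,0],[0,0,0],1],[[0,0,0],[0,0,0],1],[[0,0,0],[0,0,0],1]]'
python3 - <<'E'
from plan import *
plan([(-12,163.5,58,-10)]);print(np.round(read_state()['qpos'],2))
from ov import *
a=ov("scene","pics/s5.png",240,125,140,110,5)
E
```

```text
t: 8.15
position: [0.4749, 0.0838, 0.1991]
ee_rot: [-2.805, 0.234, 1.247]
force: [-0.1, -0.3, -2.4]
gripper_width: 0.0581
(-12, 163.5, 58, -10) turn [ 0.21  0.11 -0.18] shift(cur axes) [-0.2  0.3 -0.9] shift(goal axes) [-0.2  0.3 -0.9] mm
[-0.47  0.92  0.71  1.45 -0.48  1.84 -1.37]
```

View pics/s5.png

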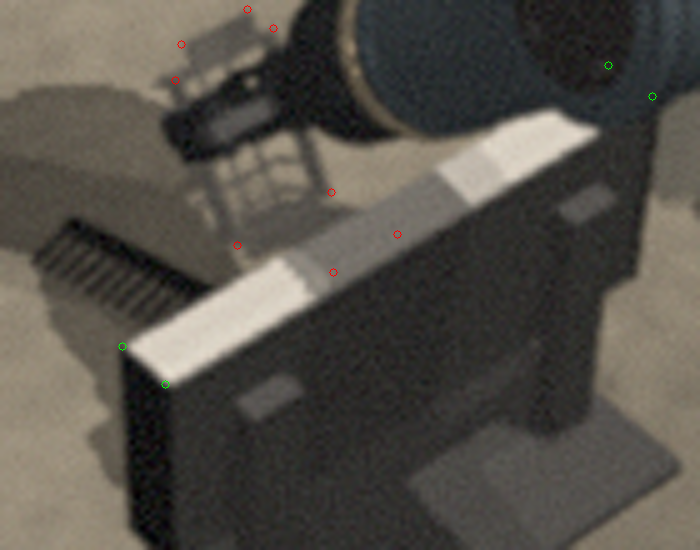

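The scene view shows the cage tipped up in front of the rail, with rail and tab within 1–2 px of the predictions and the arm clear. Next the lip goes in, while I watch the force.

```bash
python3 -m creep '[[[0,0,0],[0.0012,0,-0.004],1],[[0,0,0],[0.0012,0,-0.004],1],[[0,0,0],[0.0012,0,-0.004],1],[[0,0,0],[0,0,0],1],[[0,0,0],[0,0,0],1]]'
python3 - <<'E'
from plan import *
plan([(-1,168.5,58,-10)])
E
```

```text
t: 8.62
position: [0.4868, 0.0814, 0.2038]
ee_rot: [-2.805, 0.235, 1.248]
force: [-0.6, -0.8, -2.3]
gripper_width: 0.0582
(-1, 168.5, 58, -10) turn [ 0.23  0.15 -0.23] shift(cur axes) [-1.3 -0.  -0.2] shift(goal axes) [-1.3 -0.  -0.3] mm
```

```bash
python3 -m creep '[[[0,3,0],[0.0025,0,0.0036],1],[[0,3,0],[0.0025,0,0.0036],1],[[0,3.5,0],[0.0034,0,0.0044],1],[[0,3.5,0],[0.0034,0,0.0044],1],[[0,0,0],[0,0,0],1],[[0,0,0],[0,0,0],1]]'
python3 - <<'E'
from plan import *
plan([(3,168.5,45,-10)])
E
```

```text
t: 9.12
position: [0.4838, 0.0823, 0.1848]
ee_rot: [-2.943, 0.245, 0.93]
force: [0.5, 0.7, -1.7]
gripper_width: 0.0585
(3, 168.5, 45, -10) turn [ 0.23  0.25 -0.11] shift(cur axes) [ 0.6  0.4 -0.1] shift(goal axes) [ 0.6  0.4 -0.1] mm
```

```bash
python3 -m creep '[[[0,3,0],[0.0032,0,0.0039],1],[[0,3,0],[0.003,0,0.0039],1],[[0,3,0],[0.0032,0,0.0039],1],[[0,3,0],[0.0032,0,0.0039],1],[[0,0,0],[0,0,0],1],[[0,0,0],[0,0,0],1]]'
python3 - <<'E'
from plan import *
y=-10
plan([(6.5,168.5,33,y),(6.5,168,27,y),(6.5,167.5,21,y)])
E
```

```text
t: 9.62
position: [0.4869, 0.0816, 0.1646]
ee_rot: [-3.04, 0.252, 0.623]
force: [0.2, 0.7, -2.1]
gripper_width: 0.0586
(6.5, 168.5, 33, -10) turn [ 0.25  0.34 -0.05] shift(cur axes) [-0.6  0.2 -0.2] shift(goal axes) [-0.6  0.2 -0.2] mm
(6.5, 168, 27, -10) turn [-0.01  6.    0.01] shift(cur axes) [ 4.8 -0.   9.1] shift(goal axes) [ 3.8 -0.   9.6] mm
(6.5, 167.5, 21, -10) turn [-0.01  6.    0.01] shift(cur axes) [ 4.7 -0.   9.1] shift(goal axes) [ 3.8 -0.   9.6] mm
```

```bash
python3 -m creep '[[[0,3.2,0],[0.0021,0,0.0046],1],[[0,3.2,0],[0.0022,0,0.0046],1],[[0,3,0],[0.0024,0,0.0046],1],[[0,3,0],[0.0024,0,0.0046],1],[[0,0,0],[0,0,0],1],[[0,0,0],[0,0,0],1]]'
python3 - <<'E'
from plan import *
y=-10
plan([(6.5,167.5,21,y),(6.5,166.7,15,y)])
E
```

```text
t: 10.12
position: [0.4898, 0.0811, 0.1442]
ee_rot: [-3.107, 0.257, 0.293]
force: [0.1, 0.1, -1.7]
gripper_width: 0.0583
(6.5, 167.5, 21, -10) turn [ 0.23 -0.04  0.02] shift(cur axes) [-0.7  0.2 -0.3] shift(goal axes) [-0.7  0.2 -0.3] mm
(6.5, 166.7, 15, -10) turn [-0.01  6.    0.01] shift(cur axes) [ 4.7 -0.   9.5] shift(goal axes) [ 3.7 -0.   9.9] mm
```

```bash
python3 -m creep '[[[0,0,0],[0.0002,0,0.001],1],[[0,0,0],[0.0002,0,0.001],1],[[0,0,0],[0,0,0],1]]'
python3 -m creep '[[[0,0,0],[0.0002,0,0.001],1],[[0,0,0],[0,0,0],1]]'
python3 -m creep '[[[0,0,0],[0.0002,0,0.001],1],[[0,0,0],[0,0,0],1]]'
```

```text
t: 10.37
position: [0.4908, 0.0805, 0.1419]
ee_rot: [-3.108, 0.258, 0.289]
force: [1.3, -0.1, -0.5]
gripper_width: 0.0585
t: 10.53
position: [0.4909, 0.0805, 0.1411]
ee_rot: [-3.108, 0.258, 0.287]
force: [2.1, 0.3, 0.5]
gripper_width: 0.0584
t: 10.7
position: [0.491, 0.0805, 0.1403]
ee_rot: [-3.108, 0.258, 0.285]
force: [2.7, 0.2, 3.7]
gripper_width: 0.0581
```

Ledge contact came at Z ≈ 165, as predicted, and the lip touches behind the flange, so it is captured. Next I swing the front down.

```bash
python3 - <<'E'
from plan import *
y=-10
plan([(7.5,165,21,y),(7.5,165,15,y),(7.5,165.,9,y)])
E
```

```text
(7.5, 165, 21, -10) turn [ 0.23 -0.33 -0.01] shift(cur axes) [-1.3 -0.2 -1.6] shift(goal axes) [-1.3 -0.2 -1.6] mm
(7.5, 165, 15, -10) turn [-0.01  6.    0.01] shift(cur axes) [ 4.6 -0.   8.7] shift(goal axes) [ 3.7 -0.   9.1] mm
(7.5, 165.0, 9, -10) turn [-0.01  6.    0.01] shift(cur axes) [ 4.6 -0.   8.7] shift(goal axes) [ 3.7 -0.   9.1] mm
```

```bash
python3 -m creep '[[[0,0,0],[0,0,-0.0012],1],[[0,3,0],[0.0021,0,0.0044],1],[[0,3,0],[0.0021,0,0.0044],1],[[0,0,0],[0,0,0],1]]'
python3 -m creep '[[[0,3,0],[0.0021,0,0.0044],1],[[0,0,0],[0,0,0],1]]'
python3 -m creep '[[[0,1.5,0],[0.001,0,0.0022],1],[[0,0,0],[0,0,0],1]]'
python3 - <<'E'
from plan import *
y=-10
plan([(7.5,165,9,y)])
E
```

```text
t: 11.03
position: [0.4917, 0.0802, 0.1316]
ee_rot: [-3.127, 0.259, 0.124]
force: [0.2, -1.6, 2.4]
gripper_width: 0.0584
t: 11.2
position: [0.4937, 0.0801, 0.1271]
ee_rot: [3.128, -0.258, -0.045]
force: [-0.0, -1.9, 1.5]
gripper_width: 0.0585
t: 11.37
position: [0.4951, 0.0799, 0.1251]
ee_rot: [3.127, -0.258, -0.006]
force: [-0.4, -1.0, 1.6]
gripper_width: 0.0581
(7.5, 165, 9, -10) turn [0.19 1.38 0.07] shift(cur axes) [ 1.7 -0.1  1.4] shift(goal axes) [ 1.7 -0.1  1.4] mm
```

```bash
python3 -m creep '[[[0,1.5,0],[0.001,0,0.0022],1],[[0,0,0],[0,0,0],1]]'
python3 -m creep '[[[0,0,0],[0,0,0],0.25],[[0,0,0],[0,0,0],0.2],[[0,0,0],[0,0,0],0.1],[[0,0,0],[0,0,0],0],[[0,0,0],[0,0,0],0],[[0,0,0],[0,0,0],0],[[0,0,0],[0,0,0],0]]' 20
python3 - <<'E'
from h import *
print(np.round(read_state()['qpos'],2))
cv2.imwrite("pics/w6.png",snapshot("wrist")[:,:,::-1])
E
```

```text
t: 11.53
position: [0.4964, 0.0797, 0.1229]
ee_rot: [3.124, -0.258, 0.036]
force: [-0.2, -0.5, 0.2]
gripper_width: 0.0585
t: 12.12
position: [0.4966, 0.0795, 0.1228]
ee_rot: [3.124, -0.258, 0.038]
force: [-0.6, 0.7, -0.6]
gripper_width: 0.0856
[-0.79  0.62  0.83  2.07 -0.68  0.72 -1.27]
```

View pics/w6.png

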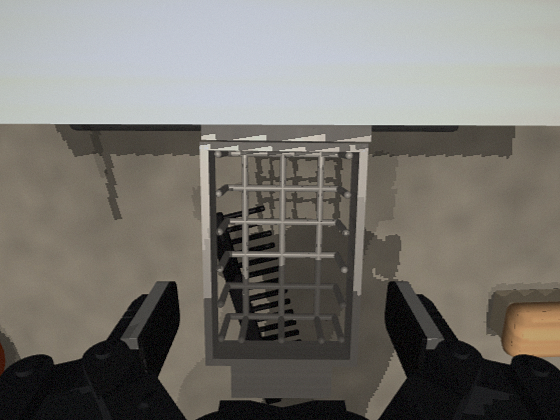

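The cage hangs on its own: the rail's edge runs level at row 125, the rim and tab are square to it, and the pads are clear at columns 178 and 387. Now I back off upwards and set up for the press.

```bash
python3 -m creep '[[[0,0,0],[0,0,-0.015],0],[[0,0,0],[0,0,-0.025],0],[[0,0,0],[0,0,-0.025],0],[[0,0,0],[0,0,-0.01],0],[[0,0,0],[0,0,0],0],[[0,0,0],[0,0,0],0]]'
python3 - <<'E'
from h import *
p=(rail@[-.103,-.010,.175,1])[:3];go(Rt(-9.6,0),p)
C=camera_model("wrist");im=snapshot("wrist")[:,:,::-1].copy()
for th,X,col in((7.5,7.3,(0,0,255)),(0,11,(0,255,0))):
    M=cagepose(X,165,th,-10)
    for q in [(-59,20,34),(-59,-20,34),(-45,30,34),(-45,-30,34),(42,30,34),(42,-30,34)]:
        cv2.circle(im,tuple(int(v) for v in proj(C,(M@np.append(np.array(q)/1000,1))[:3])[0]),3,col,1)
cv2.imwrite("pics/w7.png",im)
E
```

```text
t: 12.67
position: [0.4949, 0.0806, 0.1978]
ee_rot: [3.124, -0.257, 0.039]
force: [-0.4, 0.7, -0.4]
gripper_width: 0.0854
turn [ 0.25 -1.45  0.2 ] shift(cur axes) [-24.9   0.4  22.1] shift(goal axes) [-24.3   0.6  22.8] mm
```

View pics/w7.png

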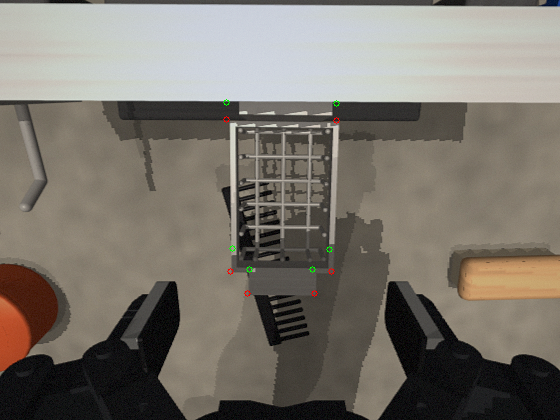

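The red overlay (front raised 0.13 rad) matches the hanging cage: tab end at row 293, columns 248–315. Next I shut the fingers and press on the tab.

```bash
python3 -m creep '[[[0,-1.4,0],[-0.0125,0,0],0.5],[[0,0,0],[-0.0125,0,0],1],[[0,0,0],[0,0,0],1],[[0,0,0],[0,0,0],1],[[0,0,0],[0,0,0],1],[[0,0,0],[0,0,0.01],1],[[0,0,0],[0,0,0.01],1],[[0,0,0],[0,0,0],1]]' 40
python3 - <<'E'
from h import *
p=(rail@[-.103,-.010,.149,1])[:3];go(Rt(-9.6,0),p)
E
```

```text
t: 13.38
position: [0.4693, 0.0842, 0.1754]
ee_rot: [3.125, -0.258, -0.004]
force: [-0.6, -0.7, -1.3]
gripper_width: -0.0003
turn [0.36 0.11 0.16] shift(cur axes) [ 1.5 -0.3 26.4] shift(goal axes) [ 1.4 -0.1 26.4] mm
```

```bash
python3 -m creep '[[[0,0,0],[0.001,0,0.012],1],[[0,0,0],[0,0,0.01],1],[[0,0,0],[0,0,0.004],1],[[0,0,0],[0,0,0.002],1],[[0,0,0],[0,0,0],1]]'
python3 -m creep '[[[0,0,0],[0,0,0.002],1],[[0,0,0],[0,0,0],1]]'
python3 -m creep '[[[0,0,0],[0,0,0.002],1],[[0,0,0],[0,0,0],1]]'
```

```text
t: 13.8
position: [0.4708, 0.0837, 0.1492]
ee_rot: [3.125, -0.259, -0.002]
force: [-1.4, 0.1, 2.1]
gripper_width: 0.0001
t: 13.97
position: [0.4713, 0.0838, 0.1477]
ee_rot: [3.126, -0.258, 0.001]
force: [-0.6, -0.6, 3.6]
gripper_width: -0.0001
t: 14.13
position: [0.4719, 0.0837, 0.146]
ee_rot: [3.126, -0.258, 0.003]
force: [-0.9, -1.6, 5.2]
gripper_width: -0.0001
```

```bash
python3 -m creep '[[[0,0,0],[0,0,0.002],1],[[0,0,0],[0,0,0],1]]'
python3 -m creep '[[[0,0,0],[0,0,0.002],1],[[0,0,0],[0,0,0],1]]'
python3 -m creep '[[[0,0,0],[0,0,0.002],1],[[0,0,0],[0,0,0],1]]'
python3 -m creep '[[[0,0,0],[0,0,0.002],1],[[0,0,0],[0,0,0],1]]'
```

```text
t: 14.3
position: [0.4725, 0.0835, 0.1442]
ee_rot: [3.126, -0.258, 0.005]
force: [2.5, -1.7, 5.0]
gripper_width: -0.0001
t: 14.47
position: [0.4733, 0.0834, 0.1424]
ee_rot: [3.126, -0.258, 0.007]
force: [3.5, -0.8, 5.7]
gripper_width: -0.0001
t: 14.63
position: [0.4737, 0.0834, 0.1405]
ee_rot: [3.126, -0.259, 0.009]
force: [3.4, -1.0, 3.8]
gripper_width: -0.0003
t: 14.8
position: [0.4724, 0.0837, 0.138]
ee_rot: [3.126, -0.258, 0.004]
force: [0.3, -0.9, 2.2]
gripper_width: -0.0003
```

```bash
python3 -m creep '[[[0,0,0],[0,0,0.002],1],[[0,0,0],[0,0,0],1]]'
python3 -m creep '[[[0,0,0],[0,0,0.002],1],[[0,0,0],[0,0,0],1]]'
python3 -m creep '[[[0,0,0],[0,0,0.0015],1],[[0,0,0],[0,0,0],1]]'
```

```text
t: 14.97
position: [0.4705, 0.0841, 0.1351]
ee_rot: [3.126, -0.258, -0.002]
force: [0.2, -0.3, -0.2]
gripper_width: -0.0001
t: 15.13
position: [0.4705, 0.084, 0.133]
ee_rot: [3.126, -0.258, -0.002]
force: [-0.3, 1.1, -0.0]
gripper_width: 0.0001
t: 15.3
position: [0.4708, 0.0839, 0.1323]
ee_rot: [3.127, -0.258, -0.001]
force: [-4.1, 0.6, 12.0]
gripper_width: 0.0
```

The catch clicked: the force fell to 0 and then rose to 12 N on the hard stop, close to the tab's home height. I'll back off and check.

```bash
python3 -m creep '[[[0,0,0],[0,0,-0.004],1],[[0,0,0],[0,0,-0.02],1],[[0,0,0],[0,0,-0.03],1],[[0,0,0],[-0.02,0,-0.03],1],[[0,0,0],[-0.005,0,0],1],[[0,0,0],[0,0,0],1],[[0,0,0],[0,0,0],1],[[0,0,0],[0,0,0],1]]'
python3 - <<'E'
from h import *
C=camera_model("wrist");im=snapshot("wrist")[:,:,::-1].copy()
for th,X,col in((7.5,7.3,(0,0,255)),(0,11,(0,255,0))):
    M=cagepose(X,164.5,th,-10)
    for q in [(-59,20,34),(-59,-20,34),(-45,30,34),(-45,-30,34),(42,30,34),(42,-30,34)]:
        cv2.circle(im,tuple(int(v) for v in proj(C,(M@np.append(np.array(q)/1000,1))[:3])[0]),3,col,1)
t=cv2.resize(snapshot("top")[:,:,::-1],(373,280))
s=cv2.resize(snapshot("scene")[:,:,::-1],(373,280))
cv2.imwrite("pics/w8.png",np.vstack([cv2.resize(im,(420,315)),]) if 0 else np.hstack([cv2.resize(im,(426,320)),np.vstack([t,s])[:, :] if 0 else cv2.resize(t,(373,320))]))
E
```

```text
t: 15.97
position: [0.4465, 0.0885, 0.2154]
ee_rot: [3.126, -0.258, -0.001]
force: [-1.1, -0.0, -0.8]
gripper_width: -0.0
```

View pics/w8.png

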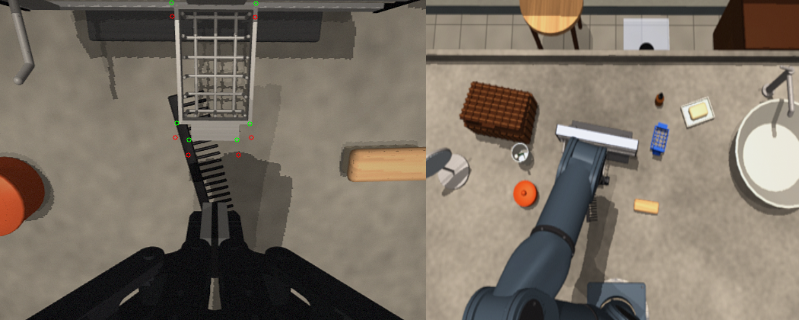

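The cage now matches the green home overlay (front rim at row 124, tab end at row 140) and lies flush against the rail. The gripper is clear and the other things are where they were. I'm handing in.

```bash
python3 -c "
from bench import *
s=read_state();print(s['t'],s['force']);print(close_job())"
```

```text
16.1167 [ 0.39253758 -0.59852559  0.69926605]
the job is handed in; nothing more can be done
None
```

The stainless soap cage is hanging fully home on the slat rail, and I handed the job in at about 16 s of the 59 s allowed. No verdict was reported.

- **Hanging:** I gripped the cage by its rim and tipped its front up 58°. Then I put the lip into the upper groove, swung the front down and let go. It hung by itself with the front raised, and the wrist picture matched the predicted 0.13 rad.
- **Pressing home:** I pressed the thumb tab with the fingers shut. The force rose to 5.7 N, dropped to zero at the click, then reached 12 N on the hard stop. The tab's height there agreed with the home position to about 1.5 mm.
- **Last checks:** After I backed off, the wrist picture matched the predicted home pose, with the cage square and flush against the rail. The gripper was clear, and nothing else looked moved, the blue look-alike included. The top view had part of the counter hidden by the arm.
- **Disagreements:** The rail's position differed by 2–5 mm between the top and scene cameras, and the cage's position in the grip differed by about 2 mm in the wrist view. Ledge contact confirmed the fit. My first grasp pose, leaning 30° forward, ran into joint limits, so I gripped with a 10° lean instead.

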